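Feed two rollers with the chute's rocker

ROBOT

A 6-joint arm with a two-finger parallel gripper is mounted at the origin on the work surface. World frame = base frame: x ahead of the robot, y to its left, z up, the work surface at z = 0. Lengths are in m, angles in rad, forces in N, time in s.
With the tool pointing down it reaches from about 0.375 to 0.9 m from the base axis. Payload 3.1 kg.
Tool frame: the origin (TCP) lies on the centre line of the jaws, within the pads' length; the fingertips stand 11 mm ahead of it and the grasp point (between the pads) lies 8 mm behind it; x points along the fingers, y is the direction in which the jaws open and shut, and the axes are right-handed (so a half turn about x gives the same grasp; the last joint's range is limited). The gripper opens to 87 mm and grips with 3 to 60 N. Pads are 19 mm wide; open, the fingers measure 117 mm over their backs; the gripper's body (75 mm by 190 mm) begins 51 mm behind the grasp point.
Start: joints at [-1.282, 0.527, 1.433, -0, 1.181, -0.178], TCP at [0.282, -0.558, 0.234] pointing down, gripper open.
Joint ranges: [-3.08, 3.08], [-0.75, 2.2], [0.22, 2.44], [-1.43, 4.57], [0, 2.65], [-2.85, 2.85]. Speed limits (rad/s): [2.79, 2.79, 3.14, 3.14, 3.14, 3.14].

INTERFACE

Orientations are given as a unit quaternion [x, y, z, w].
In Python, from rig import robot, camera, camera_info gives the robot as it stands.
- The arm moves only by the shell command python3 -m inch 'ROWS' [FORCE]. ROWS is JSON, a list that holds one entry, the list of rows, each a list of 5 numbers: the shift along the tool's x, y, z in cm, then the turn about the tool's x in rad, then the opening, from 0 (shut) to 1 (fully open). A call has 1 to 8 rows; each row shifts and turns the pose as measured when the row begins, along the tool's axes as they then stand; what a row does not reach is not made up. A row lasts 1/12 s, in which the tool goes at most 41.7 mm and 7.16 degrees, less where a joint would pass 70% of its speed; a pose out of reach is approached as far as the arm can. A call with a gripper value outside its range is refused whole. The fingers move at their own pace and stop on an object; FORCE is the grip in N (left out, the last holds). Time passes only in rows, so rows that do not move let the fingers close. It gives the time, the measured TCP pose, the force and the opening at its end, in the units of the state.
- robot.get_obs(): the state, without advancing time (a new reading comes with each control period).
- camera(name): name is "side" or "top" or "wrist"; returns the picture (400x640x3 uint8, red, green, blue); there is no depth.
- camera_info(name): a dict with "camera_matrix" (3x3 intrinsics, pixels), "rvec" (rotation vector, rad) and "tvec" (3), from world to camera coordinates, as OpenCV has them. Camera axes: x right, y down, z forward; pixel columns grow to the right and rows downward; lengths in m; the calibration is good to about 2 mm. A picture is of the moment at which its call begins: read the wrist's pose just before it. camera_info takes no time and is no camera call; for the wrist camera it gives the pose at the moment of the call.
- robot.hand_in(): hands the job in, once; it reports no verdict.
The state is a dict: "time": time; "q": joint angles; "joint_velocities": joint speeds; "joint_torque": joint torques, N m; "position": TCP position; "tool_rot": TCP orientation; "ft_force": force on the tool from outside, world axes, zero at the start; "moment": the same for the moment, N m; "grip_width": finger opening in m.
Only numpy, scipy, OpenCV 4.12 (cv2) and the standard library are available. Lean on these libraries where they do the work, as an engineer would, in place of code of your own. Each camera call takes 0.05 s, during which the arm holds its last target. There are 200 camera calls.

TASK

Feed the next two rollers from the grinder's loading chute down to its end stop, one after the other: press the round pad of the rocker right down so that the gate lifts and one roller runs out, let the pad come right back up, then press it once more for the second and let it up again. Leave the other two rollers waiting behind the closed gate, and do not touch any roller or disturb the things standing about.

Things in the scene. Friction and masses are not known exactly. Their poses are not given: they have to be found in the camera images.
- feeder: White-walled gravity chute, 440 x 62 mm (54 mm inside), on a grey base. Origin: on the bench under the rocker's pivot; z up; +y level, the way the rollers run (floor falls 8 degrees); press pad on the -x side. Rollers queue at y -205 to +30 mm; the run-out below the gate ends at a stop plate at y +235 mm. Roller centres lie 82 to 132 mm above the bench.
- end_stop (a point): Inner face of the stop plate at the chute's low end, at the height of a resting roller's centre.
- rocker (a joint): Angle (rad) of the aluminium see-saw yoke on studs outside the chute walls. 0 = at rest, sprung: its front finger is the gate, standing before roller_1's core. 0.55 = pad fully down on its stop: gate finger clear, rear finger down before the next roller. A roller passes only above about 0.47; the next reaches the gate once it is back near 0. It springs back when let go.
- rocker_pad (a point): Top centre of the press pad: a round aluminium disc 46 mm across, 7 mm thick, on the rocker's raised tail, 66 mm out from the chute's middle, about 160 mm above the bench at rest. Pressed home it goes 47 mm down and 16 mm towards the feeder's -y, tipping from 16 degrees one way to 16 the other; 2.5 N starts it, about 4 N holds it. The point moves with it.
- roller_1: First roller in line, resting against the gate. Bare steel flanged roller: two flanges 60 mm in diameter and 10 mm thick, 50 mm long overall, with a 20 mm core between them; about 0.3 kg. It lies across the chute and rolls. Origin: its centre. Let go, it rolls to the end stop in about 1 s and rests at feeder y about +203 mm.
- roller_2: Second in line. Bare steel flanged roller: two flanges 60 mm in diameter and 10 mm thick, 50 mm long overall, with a 20 mm core between them; about 0.3 kg. It lies across the chute and rolls. Origin: its centre. Rests against roller_1 at feeder y about +144 mm when fed.
- roller_3: Third in line. Bare steel flanged roller: two flanges 60 mm in diameter and 10 mm thick, 50 mm long overall, with a 20 mm core between them; about 0.3 kg. It lies across the chute and rolls. Origin: its centre. Ends at the gate, feeder y about +26 mm, once two have been fed.
- roller_4: Last in line. Bare steel flanged roller: two flanges 60 mm in diameter and 10 mm thick, 50 mm long overall, with a 20 mm core between them; about 0.3 kg. It lies across the chute and rolls. Origin: its centre. Ends behind roller_3.
- spare_roller: Bystander: a loose roller of the same kind standing on one flange on the bench on the pad side of the chute, 50 mm high. Origin: centre of its underside.
- v_block: Bystander: steel V-block 50 x 60 x 40 mm on the bench on the pad side of the chute. Origin: centre of its underside.
- clamp_nut: Bystander: black clamping nut, 48 mm flange, 30 mm high, on the bench on the pad side of the chute. Origin: centre of its underside.
- micrometer: Bystander: micrometer lying behind the chute, about 150 mm long, 16 mm high.
- hex_key: Bystander: dark L-shaped hex key, 110 x 22 mm, 8 mm thick, lying behind the chute.
- grinding_wheel: Bystander: spare grey grinding wheel lying flat on the right, 120 mm in diameter, 20 mm thick. Origin: centre of its underside.
- oil_bottle: Bystander: white plastic oil bottle with a black cap, 56 mm in diameter, 150 mm high, on the left. Origin: centre of its underside.
- brush: Bystander: hand brush lying on the left, beyond the low end of the chute.
Not all that is in view belongs to the job. What is shaped like the roller_1 but blue or green is not meant.

How it is judged:
By the outcome, as a careful person would: the job done as asked, in the order asked, and still so for the second after the job is handed in, with the robot touching nothing.
It also fails if it takes over 42 s, if anything falls off the work surface, if the arm or the gripper's body presses on something with over 40 N, if the wrist force passes 120 N, or if a joint passes its speed limit or range.

## Working session

There is one attempt and no reset: what is moved stays moved. The work goes in short steps, Python scripts to look and compute and a shell command to move; the robot and the scene stay as the last step left them, time stands still between calls to the robot, and variables do not carry over. Pictures are saved under pics/ and viewed, about 8 in all and at most 12, crops included, and the job is handed in when it is done.

```bash
mkdir -p pics; ls
python3 - <<'E'
from rig import robot,camera,camera_info
import cv2,numpy as np
for n in("top","side"):
    cv2.imwrite(f"pics/{n}0.png",camera(n)[:,:,::-1])
    i=camera_info(n);print(n,np.array(i["camera_matrix"]).tolist(),i["rvec"],i["tvec"])
o=robot.get_obs();print(o["time"],o["position"],o["tool_rot"],o["ft_force"],o["grip_width"])
E
```

```text
pics
top [[392.8487400160704, 0.0, 314.71369197093753], [0.0, 392.8487400160704, 202.4542124428084], [0.0, 0.0, 1.0]] [ 2.1640843  -2.1312221   0.17113092] [0.01279079 0.59922648 1.10410584]
side [[462.50835336581247, 0.0, 321.4213662044158], [0.0, 462.50835336581247, 199.58587061216747], [0.0, 0.0, 1.0]] [ 2.28739773 -0.9955513   0.36542437] [-0.37146951  0.43001233  1.23645479]
0.1 [ 0.28167109 -0.55722564  0.23267407] [-0.68782334 -0.16456791  0.68788369 -0.16319465] [ 0.49566245 -1.04158092  0.75208218] 0.08721257963330849
```

View pics/top0.png

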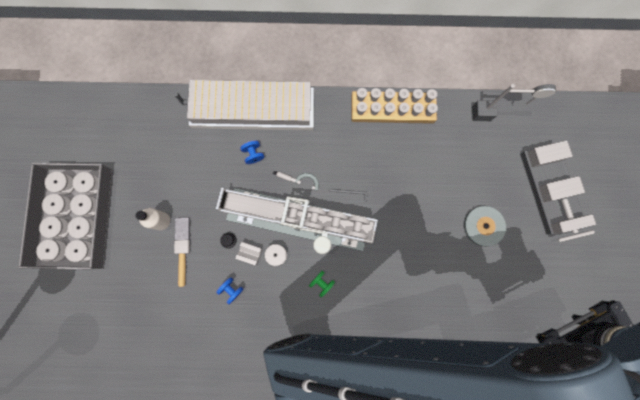

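View pics/side0.png

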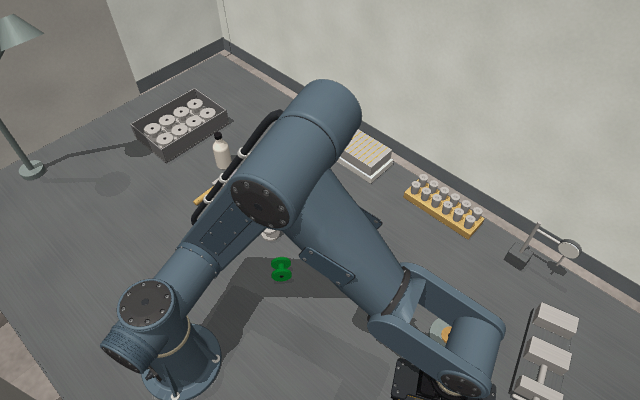

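The top view shows the chute from (220,200) to (377,230), low end at left, with the gate yoke at about (295,211) and the queue to its right. What could be taken for the pad: the disc at (322,244) beside the chute, the spare roller at (275,255), the clamp nut at (228,240) and the grinding wheel at (485,226). I choose (322,244) and check it in a close crop. In the side view the arm hides the chute.

```bash
cat > h.py <<'E'
import cv2,numpy as np
from rig import robot,camera,camera_info
from scipy.spatial.transform import Rotation as R
def ray(n,u,v,z):
    i=camera_info(n);K=np.array(i["camera_matrix"]);M=cv2.Rodrigues(np.array(i["rvec"]))[0];t=np.array(i["tvec"]).ravel()
    c=-M.T@t;d=M.T@np.linalg.inv(K)@[u,v,1];return c+d*(z-c[2])/d[2]
def proj(n,p):
    i=camera_info(n);return cv2.projectPoints(np.array(p,float).reshape(-1,3),np.array(i["rvec"]),np.array(i["tvec"]),np.array(i["camera_matrix"]),None)[0].reshape(-1,2)
def totool(d,o=None):
    o=o or robot.get_obs();return R.from_quat(o["tool_rot"]).inv().apply(d)
E
python3 - <<'E'
from h import *
im=cv2.imread("pics/top0.png")[170:290,200:400]
cv2.imwrite("pics/crop0.png",cv2.resize(im,None,fx=4,fy=4,interpolation=cv2.INTER_CUBIC))
print("pad",ray("top",322,244,.16),"spare",ray("top",275,255,.05),"vb",ray("top",248,253,.04))
a=ray("top",221,199,.12);b=ray("top",377,231,.16);print(a,b)
o=robot.get_obs();print(R.from_quat(o["tool_rot"]).as_matrix().round(3),o["q"])
E
```

```text
pad [0.4731598  0.00245572 0.16      ] spare [0.44487351 0.13301821 0.05      ] vb [0.44958921 0.21166889 0.04      ]
[0.59303258 0.27836681 0.12      ] [ 0.50900526 -0.14039943  0.16      ]
[[-0.001  0.451 -0.893]
 [ 0.002 -0.893 -0.451]
 [-1.    -0.002 -0.   ]] [-1.28150734e+00  5.28374895e-01  1.43375644e+00  2.41273217e-05
  1.18140514e+00 -1.78499962e-01]
```

View pics/crop0.png

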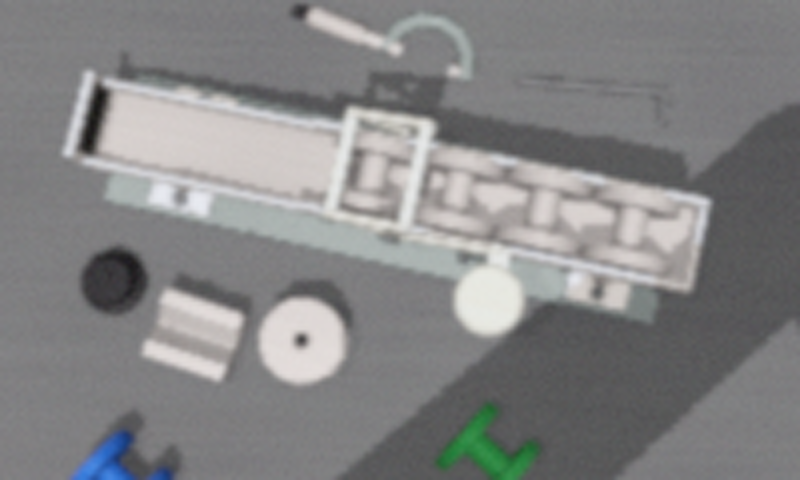

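The crop confirms that the disc at crop (489,300), full image (322,245), hangs on the rocker's tail, so it is the pad. Its world position is about (0.471, 0.002). The chute's +y axis is about (0.20, 0.98), and four rollers stand in the queue.

```bash
python3 -m inch '[[[-0.7,-2.7,-2.7,0,0],[-0.7,-2.7,-2.7,0,0],[-0.7,-2.7,-2.7,0,0],[-0.7,-2.7,-2.7,0,0],[-0.7,-2.7,-2.7,0,0],[-0.7,-2.7,-2.7,0,0],[-0.7,-2.7,-2.7,0,0],[-0.7,-2.7,-2.7,0,0]]]' 10
python3 -c "
from h import *
o=robot.get_obs();print(o['q'],(100*totool(np.array([.46,-.06,.28])-o['position'],o)).round(1))"
```

```text
time: 0.77
position: [0.3767, -0.2627, 0.2843]
tool_rot: [-0.688, -0.161, 0.69, -0.157]
ft_force: [0.7, -0.4, -0.7]
grip_width: 0.0419
[-8.53288942e-01  2.38979996e-01  1.76097160e+00  3.20801817e-04
  1.14933753e+00  2.63809337e-01] [  0.5 -14.6 -16.4]
```

```bash
python3 -m inch '[[[0,-2.8,-3,0,0],[0,-2.8,-3,0,0],[0,-2.8,-3,0,0],[0,-2.8,-3,0,0],[0,-1.5,-2,0,0],[0,0,0,0.12,0],[0,0,0,0.12,0],[0,0,0,0.12,0]]]' >/dev/null; python3 -m inch '[[[0,0,0,0.12,0],[0,0,0,0.12,0],[0,0,0,0.06,0],[0,0,0,0,0],[0,0,0,0,0]]]'
python3 - <<'E'
from h import *
o=robot.get_obs();m=R.from_quat(o["tool_rot"]).as_matrix();print(m.round(3),o["q"],o["ft_force"])
w=camera("wrist")[:,:,::-1];s=camera("side")[:,:,::-1];t=camera("top")[:,:,::-1]
cv2.imwrite("pics/t1.png",t);cv2.imwrite("pics/s1.png",s)
u,v=proj("side",[.471,.002,.16])[0].astype(int);print(u,v)
c=cv2.resize(s[max(v-75,0):v+75,u-100:u+100],None,fx=4,fy=4,interpolation=cv2.INTER_CUBIC)
cv2.imwrite("pics/s1c.png",c);cv2.imwrite("pics/w1.png",w)
print(proj("wrist",[.471,.002,.16]))
E
```

```text
time: 1.85
position: [0.445, -0.0707, 0.284]
tool_rot: [-0.699, 0.076, 0.706, 0.082]
ft_force: [-0.0, -0.6, -0.5]
grip_width: 0.0005
[[-0.009 -0.222 -0.975]
 [ 0.011 -0.975  0.222]
 [-1.    -0.008  0.011]] [-0.41064539  0.22780256  1.77822471  0.00685172  1.14780907  1.38133733] [-0.02685681 -0.61810128 -0.48670533]
303 220
[[232.98597754 182.97564758]]
```

View pics/w1.png

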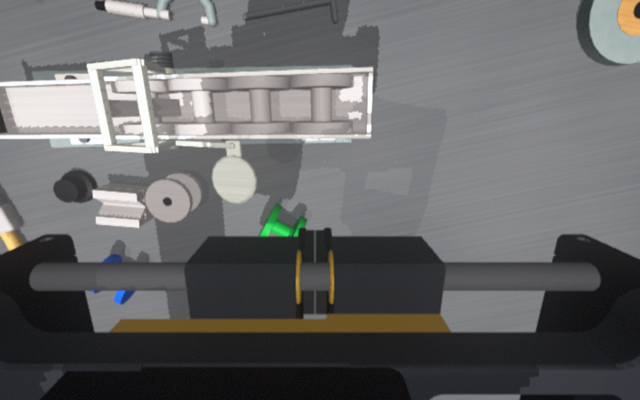

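View pics/s1c.png

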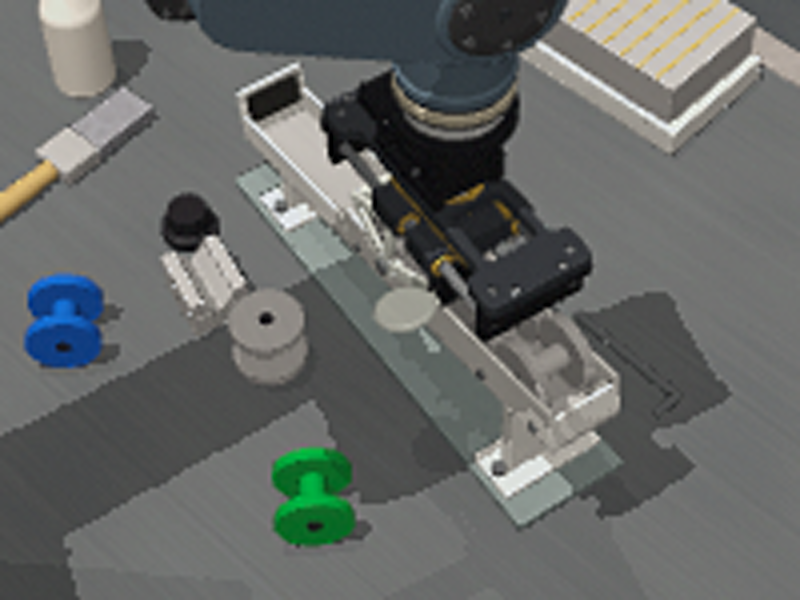

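Wrist view: pad at (235,179), within 5 px of the prediction. The yoke hoop is at (88..158, 60..150), and the green roller at (283,222) is clear of the pad. In the side crop the gripper hangs behind the pad, at (405,310), with nothing between them. Next I check the yoke's height and the clearance for the gripper body.

Run:
```python
from h import *
def P(n):
    i=camera_info(n);M=cv2.Rodrigues(np.array(i["rvec"]))[0];t=np.array(i["tvec"]).reshape(3,1)
    return np.array(i["camera_matrix"])@np.hstack([M,t]),(-M.T@t).ravel()
Pw,cw=P("wrist");Pt,_=P("top");print("cam",cw)
for n,a,b in [("pad",(235,179),(322.2,245)),("hoopFL",(104,150),(282.5,224)),("hoopFR",(158,150),(302.5,227)),("hoopBR",(142,60),(308,200)),("chuteRnear",(372,137),(373,242)),("chuteRfar",(372,68),(377,220)),]:
    X=cv2.triangulatePoints(Pw,Pt,np.array(a,float).reshape(2,1),np.array(b,float).reshape(2,1)).ravel();print(n,(X[:3]/X[3]).round(4))
print("pad@.16",ray("wrist",235,179,.16))
```

```text
cam [ 0.5193774  -0.0888569   0.43390846]
pad [0.4716 0.0019 0.1495]
hoopFL [0.5245 0.106  0.1609]
hoopFR [0.5155 0.0535 0.1701]
hoopBR [0.5864 0.0406 0.1683]
chuteRnear [ 0.4813 -0.1332  0.1403]
chuteRfar [ 0.5429 -0.1486  0.1139]
pad@.16 [ 0.4742066  -0.00094094  0.16      ]
```

Pad top is at about (0.472, 0.001). The hoop tops out near 0.17 m, and the bar that lifts is more than 110 mm ahead of the pad, so a vertical press with closed fingers clears it. I move above the pad.

```bash
python3 -m inch '[[[0,-2.5,-0.2,0,0],[0,-2.5,-0.2,0,0],[0,-2.5,-0.1,0,0],[2,0,0,0,0],[2.5,0,0,0,0],[2.5,0,0,0,0],[0.5,0,0,0,0],[0,0,0,0,0]]]'
python3 - <<'E'
from h import *
o=robot.get_obs();print(o["position"],o["ft_force"],(100*totool(np.array([.467,.002,.19])-o['position'],o)).round(2))
cv2.imwrite("pics/w2.png",camera("wrist")[:,:,::-1][100:400,60:560]); print(proj("wrist",[.472,.001,.158])-[60,100])
E
```

```text
time: 2.67
position: [0.4708, 0.0036, 0.2095]
tool_rot: [-0.703, 0.075, 0.703, 0.081]
ft_force: [-0.2, 0.8, 0.7]
grip_width: 0.0001
[0.47078898 0.003581   0.20945998] [-0.23326385  0.77934035  0.72412868] [1.94 0.25 0.33]
[[258.44227014 118.19335839]]
```

View pics/w2.png

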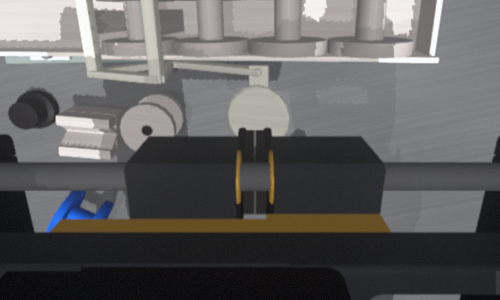

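Wrist crop: the fingertips at (255,135) stand right over the pad disc at (258,112), and the chute is clear. I lower to contact.

```bash
python3 -m inch '[[[1.5,0,0,0,0],[1.5,0,0,0,0],[0.8,0,0,0,0],[0.8,0,0,0,0],[0,0,0,0,0]]]'
```

```text
time: 3.13
position: [0.4765, 0.0016, 0.1685]
tool_rot: [0.707, -0.076, -0.698, -0.08]
ft_force: [-0.7, 0.5, 1.2]
grip_width: 0.0005
```

```bash
python3 -m inch '[[[0.8,0.15,0.2,0,0],[0.8,0.25,0.2,0,0],[0.8,0.25,0.1,0,0],[0.8,0.25,0,0,0],[0.6,0.2,0,0,0]]]'
```

```text
time: 3.55
position: [0.4745, -0.0098, 0.1335]
tool_rot: [0.712, -0.076, -0.693, -0.079]
ft_force: [-1.0, 2.9, 7.7]
grip_width: 0.0008
```

```bash
python3 -m inch '[[[0.6,0.2,0,0,0],[0.6,0.2,0,0,0],[0.5,0.1,0,0,0],[0.3,0,0,0,0]]]'
```

```text
time: 3.88
position: [0.4746, -0.0114, 0.1269]
tool_rot: [0.714, -0.075, -0.691, -0.083]
ft_force: [-10.1, -2.4, 35.2]
grip_width: 0.0005
```

The force jumped at tip height 0.116 m, where the stop is expected. I ease off slightly, hold for about 1 s and look.

```bash
python3 -m inch '[[[-0.15,0,0.1,0,0],[0,0,0,0,0],[0,0,0,0,0],[0,0,0,0,0],[0,0,0,0,0],[0,0,0,0,0],[0,0,0,0,0],[0,0,0,0,0]]]'
python3 - <<'E'
from h import *
a=camera("top")[:,:,::-1][170:270,200:400];b=camera("wrist")[:,:,::-1]
c=np.vstack([cv2.resize(a,(600,300)),cv2.resize(b[60:300],(600,225))]);cv2.imwrite("pics/p1.png",c)
E
```

```text
time: 4.55
position: [0.4745, -0.0113, 0.1324]
tool_rot: [0.717, -0.075, -0.689, -0.083]
ft_force: [-1.2, 0.6, 6.2]
grip_width: 0.0004
```

View pics/p1.png

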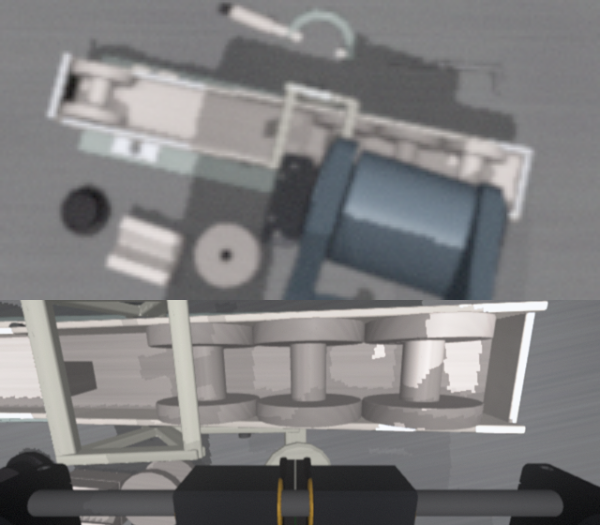

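Press 1 worked: one roller lies at the stop plate (95,90 in the top part) and three remain behind the yoke in the wrist part. I let the pad right up and wait for the queue to settle.

```bash
python3 -m inch '[[[-1,-0.2,0,0,0],[-1,-0.3,0,0,0],[-1,-0.3,0,0,0],[-1,-0.3,0,0,0],[-1,-0.2,0,0,0],[-1,0,0,0,0],[-0.5,0,0,0,0],[0,0,0,0,0]]]'; python3 -m inch '[[[0,0,0,0,0],[0,0,0,0,0],[0,0,0,0,0],[0,0,0,0,0],[0,0,0,0,0],[0,0,0,0,0],[0,0,0,0,0],[0,0,0,0,0]]]'
python3 - <<'E'
from h import *
o=robot.get_obs();print(o["position"],(100*totool(np.array([.471,.002,.18])-o['position'],o)).round(2),R.from_quat(o["tool_rot"]).as_matrix().round(3))
a=camera("top")[:,:,::-1][170:270,200:400];b=camera("wrist")[:,:,::-1]
c=np.vstack([cv2.resize(a,(600,300)),cv2.resize(b[60:300],(600,225))]);cv2.imwrite("pics/p2.png",c)
E
```

```text
time: 5.32
position: [0.4769, 0.0002, 0.1951]
tool_rot: [0.716, -0.075, -0.689, -0.083]
ft_force: [-0.1, -0.8, -0.4]
grip_width: 0.0003
time: 5.98
position: [0.4753, -0.0001, 0.1915]
tool_rot: [0.713, -0.076, -0.692, -0.084]
ft_force: [0.2, -0.0, -0.8]
grip_width: 0.0007
[ 4.75346527e-01 -9.53486289e-05  1.91466443e-01] [ 1.13 -0.09  0.5 ] [[ 0.032 -0.223 -0.974]
 [ 0.008 -0.975  0.224]
 [-0.999 -0.015 -0.029]]
```

View pics/p2.png

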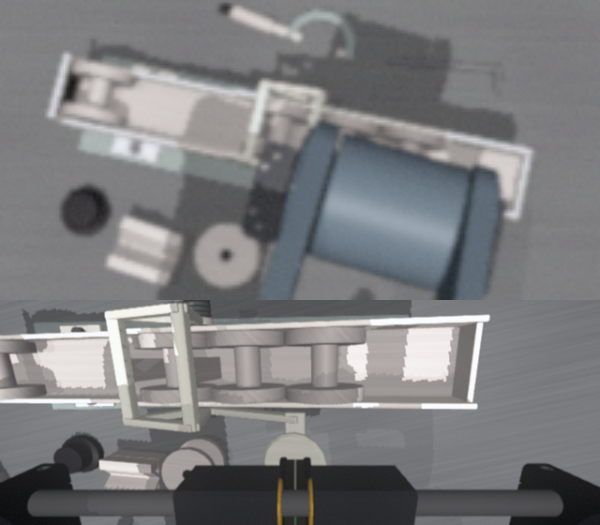

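The rocker is back at rest. Roller 1 is at the stop, roller 2 is at the gate and two rollers stand behind it. Second press.

```bash
python3 -m inch '[[[0.9,0,0.2,0,0],[0.9,0,0.2,0,0],[0.8,0.1,0.1,0,0],[0.8,0.2,0,0,0],[0.8,0.25,0,0,0],[0.8,0.25,0,0,0],[0.7,0.2,0,0,0],[0.6,0.2,0,0,0]]]'
```

```text
time: 6.75
position: [0.4723, -0.0117, 0.1275]
tool_rot: [0.716, -0.076, -0.689, -0.083]
ft_force: [-1.6, 5.2, 25.5]
grip_width: 0.0006
```

Stop reached at 25 N and the same height. I hold as before.

```bash
python3 -m inch '[[[0.1,0,0,0,0],[-0.1,0,0,0,0],[0,0,0,0,0],[0,0,0,0,0],[0,0,0,0,0],[0,0,0,0,0],[0,0,0,0,0],[0,0,0,0,0]]]'
python3 - <<'E'
from h import *
a=camera("top")[:,:,::-1][170:270,200:400];b=camera("wrist")[:,:,::-1]
c=np.vstack([cv2.resize(a,(600,300)),cv2.resize(b[60:300],(600,225))]);cv2.imwrite("pics/p3.png",c)
E
```

```text
time: 7.42
position: [0.4724, -0.0116, 0.1283]
tool_rot: [0.716, -0.076, -0.689, -0.086]
ft_force: [-1.5, -0.1, 7.6]
grip_width: 0.0003
```

View pics/p3.png

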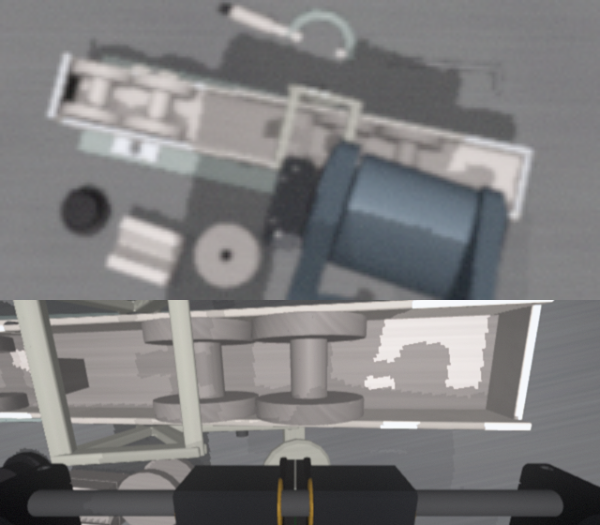

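Two rollers now lie at the stop (95 and 158, 95) and two remain behind the yoke. I release, rise and back off so the chute can be seen.

```bash
python3 -m inch '[[[-1,-0.2,0,0,0],[-1,-0.3,0,0,0],[-1,-0.3,0,0,0],[-1,-0.3,0,0,0],[-1,-0.2,0,0,0],[-1.5,0,0,0,0],[-2,0,0,0,0],[-2,0,0,0,0]]]'; python3 -m inch '[[[-2,2,0,0,0],[-1,3,0,0,0],[0,3,0,0,0],[0,3,0,0,0],[0,3,0,0,0],[0,1.5,0,0,0],[0,0,0,0,0],[0,0,0,0,0]]]'; python3 -m inch '[[[0,0,0,0,0],[0,0,0,0,0],[0,0,0,0,0],[0,0,0,0,0],[0,0,0,0,0],[0,0,0,0,0]]]'
python3 - <<'E'
from h import *
a=camera("top")[:,:,::-1][170:290,200:400];b=camera("wrist")[:,:,::-1]
c=np.vstack([cv2.resize(a,(600,360)),cv2.resize(b[0:240],(600,225))]);cv2.imwrite("pics/p4.png",c)
E
```

```text
time: 8.18
position: [0.471, 0.0, 0.229]
tool_rot: [0.713, -0.076, -0.691, -0.088]
ft_force: [0.3, -0.5, 0.6]
grip_width: 0.0004
time: 8.85
position: [0.4377, -0.1592, 0.2565]
tool_rot: [0.717, -0.076, -0.687, -0.086]
ft_force: [-0.2, 0.8, 0.9]
grip_width: 0.0007
time: 9.35
position: [0.438, -0.1543, 0.2548]
tool_rot: [0.716, -0.073, -0.689, -0.086]
ft_force: [0.2, 0.6, 0.2]
grip_width: 0.0005
```

View pics/p4.png

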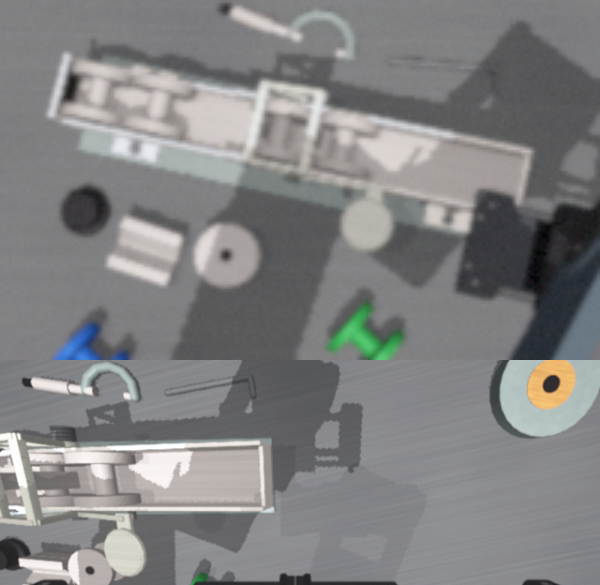

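The final state is right: two rollers are at the stop (100 and 160, 95), two wait at the closed gate (285 and 345, 140), the pad is up at (367,224) and the bystanders have not moved.

```bash
python3 -c "
from rig import robot
print(robot.hand_in())"
```

```text
the job is handed in; nothing more can be done
None
```

I pressed the rocker pad fully down twice with closed fingertips and let it right up each time. The job was handed in at about 9.4 s of robot time.

- **Rollers:** the last pictures show two rollers together at the end stop. The other two wait behind the closed gate.
- **Pad and bystanders:** the pad is back up, the bystanders in view look unmoved, and the arm is clear of everything. The oil bottle and brush were outside the last pictures.
- **Forces:** the highest fingertip reading I saw on the stop was 35 N on the first press and 25 N on the second. These are end-of-call readings, so short peaks between them were not seen.
- **Disagreements:**
  - My two-view estimate put the pad's height at 0.150 m against the stated 0.160 m. The wrist pictures also showed it about 5 px from where I expected, and neither affected the press.
  - During the first hold the tool crept up about 5 mm. The roller had already run out correctly.

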